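# Rebuild the filter-wheel stack on a spectrometer spindle

## Robot

A 6-joint arm with a two-finger parallel gripper is mounted at the origin on the work surface. World frame = base frame: x ahead of the robot, y to its left, z up, the work surface at z = 0. Lengths are in m, angles in rad, forces in N, time in s.
With the tool pointing down it reaches from about 0.275 to 0.775 m from the base axis. Payload 14.6 kg.
Tool frame: the origin (TCP) lies at the very end of the fingers, on their centre line; the grasp point (between the pads) lies ctrl.tcp_to_grasp behind it (ctrl.tcp_to_grasp is the distance from the TCP to the grasp point, in m); z points along the fingers, y is the line along which they close (so a half turn about z gives the same grasp; the last joint's range is limited). The gripper opens to 85 mm and grips with 20 to 120 N. Pads are 22 mm wide; open, the fingers measure 114 mm over their backs; the gripper's body (76 mm by 85 mm) begins 54 mm behind the grasp point. The pads swing forward as they close: fully open they stand 13 mm farther back than shut.
Start: joints at [-1.423, 0.263, -0.048, 1.259, 0, 1.415], TCP at [0.157, -0.501, 0.231] pointing down, gripper open.
Joint ranges: [-2.65, 2.65], [-0.89, 1.7], [-1.18, 1.37], [-2.13, 2.11], [-1.35, 1.29], [-3.14, 3.14]. Speed limits (rad/s): [1.89, 1.89, 2.57, 2.79, 3.14, 3.14].

## Interface

Orientations are given as a unit quaternion [w, x, y, z].
In Python, from bench import ctrl gives the robot as it stands.
- The arm moves only by the tool move_arm, never from a script. Its arguments are lists of equal length, an entry for each row: "translation": the shift along the world's x, y, z in units of 100 mm (1.0 is 100 mm), a list of three; "delta_rot": the turn, a rotation vector about the world's x, y, z in units of 360 degrees (1.0 is 360 degrees), a list of three. A call has 1 to 12 rows; each row shifts and turns the commanded pose from where the row before left it; what a row does not reach is not made up. A row lasts 1/8 s, in which the tool goes at most 62.5 mm and 10.7 degrees, less where a joint would pass 70% of its speed; a pose out of reach is approached as far as the arm can. A call with a number of a shift or a turn outside -1 to 1 is refused whole. A call with a gripper value outside its range is refused whole. "jaw" is the opening, from 0 (shut) to 1 (fully open), set as the call begins (left out, the last holds). The fingers move at their own pace and stop on an object; the grip force is fixed at half the most. Time passes only in rows, so rows that do not move let the fingers close. It gives the time, the measured TCP pose, the force, the opening and the grip force at its end, in the units of the state.
- ctrl.state(): the state, without advancing time (a new reading comes with each control period).
- ctrl.capture(name): name is "scene" or "top" or "wrist"; returns a dict with "frame" (400x640x3 uint8, red, green, blue), "range_z" (400x640 float32, m along the optical axis (not along the pixel's ray), 0 where there is no reading), "fx", "fy", "cx", "cy" (pixels), "xyz" and "rotation" of the camera in the world. Camera axes: x right, y down, z forward; pixel columns grow to the right and rows downward; lengths in m; the calibration is good to about 2 mm. A picture is of the moment at which its call begins.
- ctrl.hand_in(): hands the job in; it is judged then, once.
The state is a dict: "time_s": time; "q": joint angles; "joint_vel": joint speeds; "joint_torque": joint torques, N m; "position": TCP position; "orientation": TCP orientation; "force": force on the tool from outside, world axes, zero at the start; "moment": the same for the moment, N m; "grip_width": opening from 0.0 (shut) to 1.0 (fully open); "grasp_force": force on a finger pad.
Only numpy, scipy, OpenCV 4.12 (cv2) and the standard library are available. Lean on these libraries where they do the work, as an engineer would, in place of code of your own. Each camera call takes 0.05 s, during which the arm holds its last target. There are 200 camera calls.

## Task

First take the blue filter wheel out of its rack and lay it flat on the green pad, letting go of it there. Then rebuild the stack on the upright steel spindle, each part pushed fully home before the next: the black spacer, then the blue filter wheel taken again by its rim, then the brass collar on top. The wheel carries glass, so hold and set it down gently, with a light grip, and leave everything else where it is.

Things in the scene. Friction and masses are not known exactly. Their poses are not given: they have to be found in the camera images.
- spindle: fixed white base 90 x 100 x 20 mm (x, y, z), an upright 16 mm steel spindle at its centre, 56 mm above the base (last 8 mm taper to 9 mm). Grey upright plates at local y = +42 and -42 mm (8 mm thick, 60 mm long in x, tops 65 mm above the bench, 76 mm clear between): round the spindle the fingers fit only closing along local x. Origin: centre of underside, z up.
- spindle_seat (a point): point on the spindle's axis at the top of the white base, where the first ring comes to rest; 20 mm above the bench; z up
- pad: fixed green pad 150 x 150 x 4 mm flat on the bench; origin at the centre of its underside
- rack: fixed white rack, 80 (local x) x 112 mm (local y), two slots at local y = +27 and -27 mm, 13.5 mm wide, side walls 4 mm thick, tops 38 mm above the bench. A wheel stands on edge in each, axis along local y, centre 41 mm and rim top 71 mm above the bench, 42 mm free between the two; which is where varies. Origin: centre of underside.
- wheel: blue filter wheel with six small coloured windows, 60 mm diameter, 12 mm thick, 19 mm bore, 80 g, loose, at first on edge in the rack. Origin at its centre; its z is the wheel's axis; either face may be up. It bears at most 100 N from the fingers (both added: about 50 N of grip each), 80 N against the pad and 100 N against the spacer.
- spacer: black spacer ring, 48 mm outer diameter, 19 mm bore, 18 mm high, about 80 g, loose, lying flat. Origin: centre of its underside, z up along the bore
- collar: brass collar ring, 40 mm outer diameter, 19 mm bore, 16 mm high, about 90 g, loose, lying flat. Origin: centre of its underside, z up along the bore
- blank_wheel: bystander: plain aluminium-coloured wheel, same size as the blue one, on edge in the other slot of the rack; origin at its centre, z its axis
- silver_collar: bystander: silver ring, 44 mm outer diameter, 14 mm high, lying flat; origin centre of its underside
- bottle: bystander: white bottle with a blue cap, 52 mm diameter, 110 mm tall, standing; origin centre of its underside
- cuvette_box: bystander, fixed: grey box 85 x 110 x 30 mm (x, y, z) with glass cuvettes standing up to 47 mm; origin centre of its underside. One of it and the rack stands left, the other right; it varies.
- lens_cap: bystander: black rubber lens cap (no hole) 44 mm diameter, 14 mm high; origin centre of its underside
- steel_post: bystander: steel post 25 mm diameter, 60 mm tall, standing; origin centre of its underside
- driver: bystander: screwdriver 150 mm long lying along its x
Mind the look-alikes: they are no part of the job. What is shaped like the collar but red is not meant.

How it is judged:
By the outcome, as a careful person would: the job done as asked, in the order asked, and still so for the second after the job is handed in, with the robot touching nothing.
It also fails if it takes over 72 s, if anything falls off the work surface, if the arm or the gripper's body presses on something with over 40 N, if the wrist force passes 120 N, or if a joint passes its speed limit or range.

## Working session

There is one attempt and no reset: what is moved stays moved. The work goes in short steps, Python scripts to look and compute and a tool call to move; the robot and the scene stay as the last step left them, time stands still between calls to the robot, and variables do not carry over. Pictures are saved under pics/ and viewed, at most 10 in all, crops included, and the job is handed in when it is done.

Besides the shell and the picture viewer there is one more tool, called after ">>>" as a command line: name --argument value ..., lists and objects as JSON in quotes. move_arm: Moves the arm, as the interface text tells. Shifts and turns lie within -1 to 1; 1 stands for 100 mm of shift or 360 degrees of turn. Its arguments: {"type":"object","properties":{"translation":{"type":"array","items":{"type":"array","items":{"type":"number"}}},"delta_rot":{"type":"array","items":{"type":"array","items":{"type":"number"}}},"jaw":{"type":"number"}},"required":["translation","delta_rot"]}

```bash
mkdir -p pics; ls; cat > h.py <<'E'
import numpy as np, cv2
from bench import ctrl
def cap(n,save=None):
    c=ctrl.capture(n)
    if save: cv2.imwrite('pics/'+save+'.png',c['frame'][:,:,::-1])
    z=c['range_z'];v,u=np.mgrid[:400,:640]
    P=np.stack([(u-c['cx'])/c['fx']*z,(v-c['cy'])/c['fy']*z,z],-1)
    R=np.array(c['rotation'])
    if R.size==4:
        from scipy.spatial.transform import Rotation
        R=Rotation.from_quat(R.ravel(),scalar_first=True).as_matrix()
    W=P@R.reshape(3,3).T+np.array(c['xyz'])
    W[z==0]=np.nan
    return c,W
E
python3 - <<'E'
from h import *
c,W=cap('top','top0'); cap('scene','scene0')
np.save('top.npy',W)
print(c['xyz'],c['rotation'],c['fx'],ctrl.tcp_to_grasp,ctrl.state())
for p in [(100,100),(200,320),(300,500)]: print(p,W[p])
E
```

```text
pics
[0.38354003 0.0033538  1.1482132 ] [ 0.05149737 -0.7005309   0.71006392 -0.04912947] 371.62599910190136 0.0187 {'time_s': 0.1, 'q': array([-1.42328894e+00,  2.63451490e-01, -4.88401475e-02,  1.25936992e+00,
        1.36207003e-05,  1.41547895e+00]), 'joint_vel': array([ 0.00099384, -0.00029088,  0.00247371, -0.0001313 ,  0.00275216,
        0.00017069]), 'joint_torque': array([ 4.34041140e-03, -6.38573599e+01,  3.85064578e+01,  1.00401641e-02,
       -4.14262263e-05, -8.93266954e-07]), 'position': array([ 0.15652158, -0.50089417,  0.23089764]), 'orientation': array([-4.32585512e-04,  9.88558936e-01,  1.50834491e-01,  8.49965424e-06]), 'force': array([ 0.8040291 , -0.05790291,  0.12474735]), 'moment': array([-0.00449357,  0.00481651,  0.06403544]), 'grasp_force': 0.0, 'grip_width': 0.9975425820836334}
(100, 100) [ 0.87525033  0.71263904 -0.00160262]
(200, 320) [ 0.53702707  0.00114631 -0.00155227]
(300, 500) [ 0.22948602 -0.52607144  0.0164336 ]
```

View pics/top0.png

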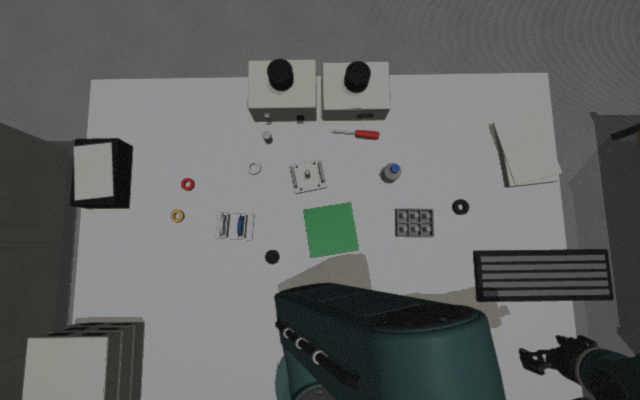

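View pics/scene0.png

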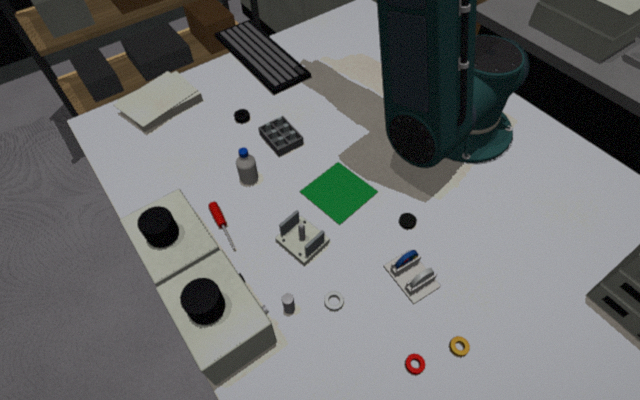

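The top view shows these candidates:
- **Black, round:** (460,207) has a hole, so it is the spacer. (272,257) has no hole, so it is the lens cap.
- **Rings:** brass at (178,216) is the collar. Red (188,184) and silver (254,168) are look-alikes.
- **Rack (235,226):** the blue wheel is at (241,226), in the right slot. The aluminium wheel is at (222,224).

I'll confirm these in one enlarged composite and measure them.

```bash
python3 - <<'E'
from h import *
W=np.load('top.npy'); im=cv2.imread('pics/top0.png')
W[...,2]+=0.0016
t=[]
for (u,v) in [(460,207),(272,257),(178,216),(235,226),(308,175),(331,230)]:
    t.append(cv2.resize(im[v-32:v+32,u-32:u+32],(256,256),interpolation=cv2.INTER_CUBIC))
cv2.imwrite('pics/comp.png',np.vstack([np.hstack(t[:3]),np.hstack(t[3:])]))
def blob(name,u,v,r,lo,hi,col=None):
    S=W[v-r:v+r,u-r:u+r]; m=(S[...,2]>lo)&(S[...,2]<hi)
    if col is not None: m&=col(im[v-r:v+r,u-r:u+r].astype(int))
    p=S[m]; pts=p[:,:2]
    (c,s,a)=cv2.minAreaRect((pts*1000).astype(np.float32))
    print(name,len(p),'mean',p.mean(0).round(4),'rect',np.round(c,1),np.round(s,1),round(a,1),'zmax',p[:,2].max().round(4))
blob('spacer',460,207,14,.012,.03)
blob('collar',178,216,13,.010,.03)
blob('silver',254,168,12,.008,.03)
blob('lenscap',272,257,12,.008,.03)
blob('rackall',235,226,28,.006,.1)
blob('racktop',235,226,28,.03,.043)
blue=lambda a:(a[...,0]>a[...,2]+40)
blob('bluew',241,226,16,.04,.1,blue)
blob('aluw',222,224,10,.045,.1)
blob('spinbase',308,175,26,.012,.026)
blob('plates',308,175,24,.058,.068)
blob('shaft',308,175,8,.068,.1)
S=im.astype(int); m=(S[...,1]>S[...,2]+50)&(S[...,1]>S[...,0]+30); m[:190]=0; m[270:]=0
p=W[m]; c=cv2.minAreaRect((p[:,:2]*1000).astype(np.float32)); print('pad',len(p),np.nanmean(p,0).round(4),c)
E
```

```text
spacer 176 mean [ 0.5082 -0.429   0.019 ] rect [ 508.7 -430.2] [46.7 46.5] 74.6 zmax 0.0254
collar 114 mean [0.4922 0.4408 0.0166] rect [493. 441.] [37.3 38.8] 44.4 zmax 0.0245
silver 109 mean [0.6411 0.2075 0.0148] rect [641.1 207.7] [41.3 41.3] 89.7 zmax 0.0215
lenscap 169 mean [0.3648 0.1484 0.0153] rect [364.4 149.1] [40.9 42.4] 41.8 zmax 0.0215
rackall 967 mean [0.4588 0.2596 0.0265] rect [461.  263.8] [165.1 165.6] 87.7 zmax 0.0738
racktop 132 mean [0.4587 0.261  0.0371] rect [459.7 264.8] [76.2 69. ] 86.0 zmax 0.043
bluew 47 mean [0.4562 0.2376 0.0666] rect [457.2 237.4] [ 8.6 50. ] 86.8 zmax 0.0738
aluw 102 mean [0.4616 0.2901 0.0624] rect [462.6 291.6] [13.2 53.7] 85.7 zmax 0.0735
spinbase 744 mean [0.6073 0.0392 0.0212] rect [609.9  39. ] [91.4 99.3] 10.3 zmax 0.0259
plates 87 mean [0.6094 0.037  0.0655] rect [610.   39.1] [59.2 91.5] 10.3 zmax 0.0679
shaft 22 mean [0.6081 0.0388 0.075 ] rect [608.4  38.6] [12.  11.9] 88.7 zmax 0.0808
pad 2188 [ 0.4444 -0.0292  0.0055] ((445.21868896484375, -29.31524658203125), (143.8788604736328, 142.77798461914062), 8.629953384399414)
```

View pics/comp.png

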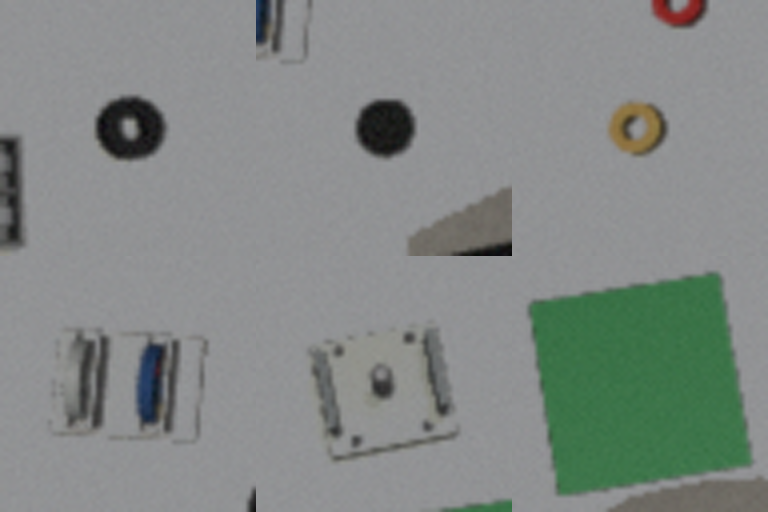

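The composite confirms it: only the top-left black part (460,207) has a bore, the ring at (178,216) is brass, and the blue wheel is in the right-hand slot. I'll hover above the blue wheel next.

>>> move_arm --translation '[[0.35,0.375,0],[0.35,0.375,0],[0.35,0.375,0],[0.35,0.375,0],[0.35,0.375,0],[0.35,0.375,0],[0.35,0.375,0],[0.35,0.375,0]]' --delta_rot '[[0,0,0.0274],[0,0,0.0274],[0,0,0.0274],[0,0,0.0274],[0,0,0.0274],[0,0,0.0274],[0,0,0.0274],[0,0,0.0274]]' --jaw 0.4

```text
time_s: 1.1
position: [0.4374, -0.1996, 0.2312]
orientation: [-0.0, 0.665, 0.747, -0.0]
force: [0.7, -0.7, 0.4]
grip_width: 0.402
grasp_force: 0.0
```

>>> move_arm --translation '[[0.025,0.55,-0.05],[0.025,0.55,-0.05],[0.025,0.55,-0.05],[0.025,0.55,-0.05],[0.025,0.55,-0.05],[0.025,0.55,-0.05],[0.025,0.55,-0.05],[0.025,0.55,-0.05],[0,0,0]]' --delta_rot '[[0,0,0.0274],[0,0,0.0274],[0,0,0.0274],[0,0,0.0274],[0,0,0.0274],[0,0,0.0274],[0,0,0.0274],[0,0,0.0274],[0,0,0]]'

```text
time_s: 2.22
position: [0.4559, 0.2417, 0.1904]
orientation: [-0.001, 0.039, 0.999, -0.0]
force: [0.1, -0.1, 0.4]
grip_width: 0.399
grasp_force: 0.0
```

```bash
python3 - <<'E'
from h import *
c,W=cap('wrist','w1'); im=cv2.imread('pics/w1.png').astype(int)
print(c['xyz'],c['rotation'],c['fx'],ctrl.state()['position'])
np.save('w1.npy',W)
ok=~np.isnan(W[...,2])
def rep(n,m):
    p=W[m]; print(n,len(p),p.mean(0).round(4),cv2.minAreaRect((p[:,:2]*1000).astype(np.float32)), np.percentile(p[:,2],[1,50,99]).round(4))
inb=ok&(abs(W[...,0]-.457)<.07)&(abs(W[...,1]-.264)<.09)
blue=(im[...,0]>im[...,2]+30)
rep('blue',inb&blue&(W[...,2]>.042)&(W[...,2]<.08)&(W[...,1]<.262))
rep('top',inb&(W[...,2]>.066)&(W[...,2]<.08)&(W[...,1]<.262))
rep('alu',inb&(W[...,2]>.045)&(W[...,2]<.08)&(W[...,1]>.272))
rep('walls',inb&(W[...,2]>.033)&(W[...,2]<.041))
fl=ok&(abs(W[...,2])<.006); print('floor',np.median(W[fl][:,2]))
E
```

```text
[0.38325869 0.24811556 0.33289232] [0.10597572 0.72667707 0.67172099 0.09747047] 306.4313821217113 [0.45601611 0.24004524 0.19067117]
blue 282 [0.4522 0.2392 0.0655] ((452.9014587402344, 239.5837860107422), (8.967132568359375, 46.54018783569336), 85.60077667236328) [0.0508 0.067  0.0696]
top 301 [0.4574 0.2401 0.0675] ((458.2871398925781, 240.0848388671875), (10.939287185668945, 25.475574493408203), 85.07906341552734) [0.0661 0.0675 0.0696]
alu 894 [0.4574 0.2929 0.0615] ((460.8509216308594, 293.70556640625), (12.2152681350708, 55.66109085083008), 85.5623550415039) [0.0461 0.0635 0.069 ]
walls 1020 [0.456  0.2613 0.0374] ((459.8895263671875, 266.7514953613281), (75.5822525024414, 70.35920715332031), 85.27198791503906) [0.0337 0.0375 0.0403]
floor -0.00021500622442188755
```

View pics/w1.png

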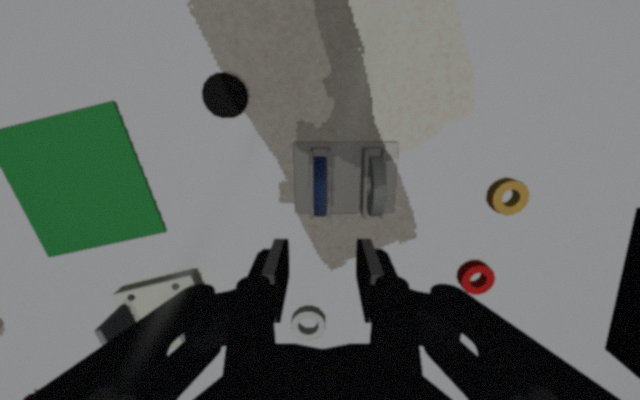

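>>> move_arm --translation '[[0.03,-0.01,-0.45],[0,0,-0.45],[0,0,-0.3],[0,0,-0.2],[0,0,0],[0,0,0]]' --delta_rot '[[0,0,0],[0,0,0],[0,0,0],[0,0,0],[0,0,0],[0,0,0]]' --jaw 0.3

```text
time_s: 3.02
position: [0.4601, 0.2374, 0.0522]
orientation: [0.0, 0.043, 0.999, 0.0]
force: [-0.7, 0.8, 0.3]
grip_width: 0.3
grasp_force: 0.0
```

>>> move_arm --translation '[[0,0,0],[0,0,0],[0,0,0]]' --delta_rot '[[0,0,0],[0,0,0],[0,0,0]]' --jaw 0.17

```text
time_s: 3.4
position: [0.4597, 0.2379, 0.0516]
orientation: [0.0, 0.042, 0.999, 0.0]
force: [-0.3, -0.2, -0.5]
grip_width: 0.169
grasp_force: 0.0
```

>>> move_arm --translation '[[0,0,0],[0,0,0],[0,0,0]]' --delta_rot '[[0,0,0],[0,0,0],[0,0,0]]' --jaw 0.14

```text
time_s: 3.78
position: [0.4597, 0.238, 0.0514]
orientation: [0.0, 0.042, 0.999, 0.0]
force: [0.2, 0.6, 1.4]
grip_width: 0.138
grasp_force: 4.5
```

>>> move_arm --translation '[[0,0,0],[0,0,0],[0,0,0]]' --delta_rot '[[0,0,0],[0,0,0],[0,0,0]]' --jaw 0.12

```text
time_s: 4.15
position: [0.4597, 0.238, 0.0514]
orientation: [0.0, 0.042, 0.999, 0.0]
force: [0.7, 3.8, 4.1]
grip_width: 0.128
grasp_force: 37.7
```

>>> move_arm --translation '[[0,0,0],[0,0,0.1],[0,0,0.2],[0,0,0.3],[0,0,0.3],[0,0,0.3],[0,0,0]]' --delta_rot '[[0,0,0],[0,0,0],[0,0,0],[0,0,0],[0,0,0],[0,0,0],[0,0,0]]' --jaw 0.125

```text
time_s: 5.03
position: [0.4602, 0.2377, 0.1732]
orientation: [0.001, 0.042, 0.999, 0.0]
force: [0.4, 0.2, -1.7]
grip_width: 0.13
grasp_force: 37.0
```

>>> move_arm --translation '[[-0.02,-0.3,0.05],[-0.02,-0.3,0.05],[-0.02,-0.32,0.05],[-0.02,-0.32,0.05],[-0.02,-0.32,0],[-0.02,-0.32,0],[-0.02,-0.32,0],[-0.02,-0.34,0],[-0.04,-0.34,0],[0,0,0]]' --delta_rot '[[0,0,0.0185],[0,0,0.0185],[0,0,0.0185],[-0.0268,-0.0072,0],[-0.0268,-0.0072,0],[-0.0268,-0.0072,0],[-0.0268,-0.0072,0],[-0.0268,-0.0072,0],[-0.0268,-0.0072,0],[0,0,0]]'

```text
time_s: 6.28
position: [0.4374, -0.0509, 0.1893]
orientation: [0.062, -0.116, 0.858, -0.496]
force: [0.2, 0.8, -0.4]
grip_width: 0.128
grasp_force: 37.0
```

```bash
python3 - <<'E'
from h import *
from scipy.spatial.transform import Rotation as Ro
s=ctrl.state(); R=Ro.from_quat(s['orientation'],scalar_first=True).as_matrix()
print(s['position'],s['q'].round(3),R.round(3),s['grasp_force'],s['force'])
cap('scene','s2')
E
```

```text
[ 0.4373818  -0.05088741  0.18932857] [ 0.271  0.241 -0.639  0.711 -1.046  0.015] [[-0.966 -0.137  0.222]
 [-0.26   0.482 -0.837]
 [ 0.008 -0.866 -0.501]] 36.967938768854225 [ 0.23095224  0.78604376 -0.4448242 ]
```

View pics/s2.png

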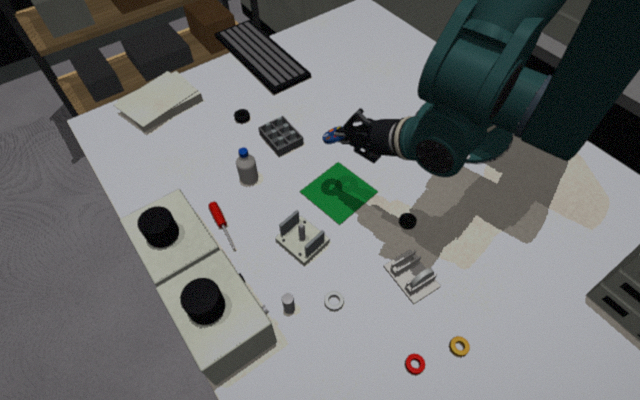

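The image shows the wheel held at (335,135) above the pad (340,190), with the tool pitched 30°. The wrist is clear of the lens cap at (407,220). I'll lower it.

>>> move_arm --translation '[[0.02,0,-0.35],[0,0,-0.4],[0,0,-0.4],[0,0,-0.25],[0,0,-0.1],[0,0,0],[0,0,0]]' --delta_rot '[[0,0,0],[0,0,0],[0,0,0],[0,0,0],[0,0,0],[0,0,0],[0,0,0]]'

```text
time_s: 7.2
position: [0.4422, -0.0499, 0.0421]
orientation: [0.066, -0.114, 0.859, -0.495]
force: [0.2, -0.0, -1.1]
grip_width: 0.13
grasp_force: 36.9
```

>>> move_arm --translation '[[0,0,-0.03],[0,0,-0.03],[0,0,0]]' --delta_rot '[[0,0,0],[0,0,0],[0,0,0]]'

```text
time_s: 7.58
position: [0.4415, -0.0501, 0.0352]
orientation: [0.065, -0.114, 0.859, -0.495]
force: [0.2, 0.0, 0.0]
grip_width: 0.125
grasp_force: 36.9
```

>>> move_arm --translation '[[0,0,-0.02],[0,0,-0.02],[0,0,0],[0,0,0]]' --delta_rot '[[0,0,0],[0,0,0],[0,0,0],[0,0,0]]'

```text
time_s: 8.07
position: [0.4415, -0.0501, 0.0313]
orientation: [0.065, -0.114, 0.859, -0.495]
force: [-0.1, 0.2, -0.6]
grip_width: 0.132
grasp_force: 37.0
```

>>> move_arm --translation '[[0,0,-0.02],[0,0,0],[0,0,0]]' --delta_rot '[[0,0,0],[0,0,0],[0,0,0]]'

```text
time_s: 8.45
position: [0.4418, -0.0502, 0.0298]
orientation: [0.065, -0.114, 0.858, -0.496]
force: [-0.9, 3.1, 6.4]
grip_width: 0.127
grasp_force: 37.9
```

>>> move_arm --translation '[[0,0,0],[0,0,0],[0,0,0]]' --delta_rot '[[0,0,0],[0,0,0],[0,0,0]]' --jaw 0.2

```text
time_s: 8.82
position: [0.4415, -0.0501, 0.0292]
orientation: [0.065, -0.114, 0.859, -0.495]
force: [-0.6, 0.4, -0.4]
grip_width: 0.199
grasp_force: 0.1
```

>>> move_arm --translation '[[0,0,0],[-0.01,0.03,0],[-0.01,0.03,0],[-0.01,0.04,-0.01],[-0.01,0.05,-0.01],[-0.01,0.05,-0.01],[0,0,0]]' --delta_rot '[[0,0,0],[0,0,0],[0,0,0],[0,0,0],[0,0,0],[0,0,0],[0,0,0]]' --jaw 0.26

```text
time_s: 9.7
position: [0.4367, -0.0297, 0.0262]
orientation: [0.065, -0.115, 0.859, -0.495]
force: [0.1, 0.6, -0.2]
grip_width: 0.261
grasp_force: 0.0
```

```bash
python3 - <<'E'
from h import *
cap('scene','s3a')
a=cv2.imread('pics/s3a.png')[110:230,260:440]
cv2.imwrite('pics/s3.png',cv2.resize(a,None,fx=4,fy=4,interpolation=2))
E
```

```text
(no output)
```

View pics/s3.png

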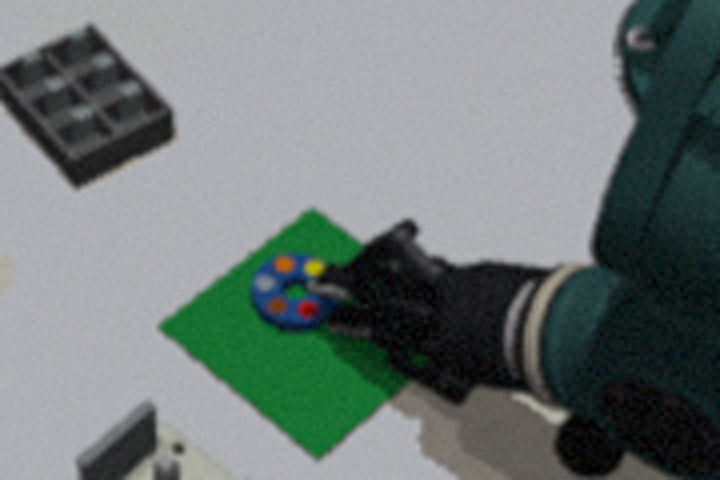

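The wheel at (295,292) in the crop now leans on the lower finger near the middle of the pad. I'll keep withdrawing.

>>> move_arm --translation '[[-0.01,0.04,0],[-0.01,0.04,0],[-0.01,0.04,0],[-0.01,0.04,0],[-0.01,0.05,0],[-0.02,0.06,0],[-0.03,0.1,0],[-0.04,0.15,0],[0,0,0]]' --delta_rot '[[0,0,0],[0,0,0],[0,0,0],[0,0,0],[0,0,0],[0,0,0],[0,0,0],[0,0,0],[0,0,0]]'

```text
time_s: 10.88
position: [0.4227, 0.0227, 0.0262]
orientation: [0.065, -0.115, 0.859, -0.495]
force: [0.2, -0.1, -1.0]
grip_width: 0.26
grasp_force: 0.0
```

```bash
cat >> h.py <<'E'
def bluewheel(cam,name):
    c,W=cap(cam,name); im=c['frame'].astype(int)
    m=(im[...,2]>im[...,0]+25)&(im[...,2]>im[...,1]+10)&(abs(W[...,0]-.44)<.09)&(abs(W[...,1]+.04)<.09)&(W[...,2]<.05)
    p=W[m]; print(cam,len(p),p.mean(0).round(4),cv2.minEnclosingCircle((p[:,:2]*1000).astype(np.float32)),cv2.minAreaRect((p[:,:2]*1000).astype(np.float32)),np.percentile(p[:,2],[2,50,98]).round(4))
    A=np.c_[p[:,:2],np.ones(len(p))]; print('slope',np.linalg.lstsq(A,p[:,2],rcond=None)[0].round(3))
E
python3 - <<'E'
from h import *
print(ctrl.state()['position'])
bluewheel('top','t4'); bluewheel('scene','s4')
E
```

```text
[0.42272937 0.02274234 0.02615879]
top 143 [ 0.4423 -0.0557  0.0158] ((441.49395751953125, -55.632381439208984), 28.561246871948242) ((441.7037658691406, -55.242820739746094), (53.34407424926758, 56.3386116027832), 76.88878631591797) [0.011  0.0156 0.0206]
slope [-0.003 -0.015  0.016]
scene 199 [ 0.4456 -0.0528  0.0154] ((439.5075378417969, -52.744083404541016), 32.832298278808594) ((443.1138000488281, -54.53904724121094), (57.298824310302734, 56.34796905517578), 51.784271240234375) [0.0093 0.0158 0.0191]
slope [0.006 0.007 0.013]
```

The wheel lies flat (top at 15.7 mm, expected 16) and is released at (0.442,-0.055). The spacer is next.

>>> move_arm --translation '[[0,0,0.3],[0,-0.1,0.3],[0,-0.2,0.3],[0,-0.3,0.3],[0,-0.3,0.2],[0,-0.3,0.2],[0.086,-0.333,0],[0.086,-0.333,0],[0.086,-0.333,0],[0.086,-0.333,0],[0.086,-0.333,0],[0.086,-0.333,0]]' --delta_rot '[[0,0,0],[0.0268,0.0072,0],[0.0268,0.0072,0],[0.0268,0.0072,0],[0.0268,0.0072,0],[0.0268,0.0072,0],[0.0268,0.0072,-0.0],[0,0,-0.0264],[0,0,-0.0264],[0,0,-0.0264],[0,0,-0.0264],[0,0,-0.0264]]'

```text
time_s: 12.48
position: [0.4739, -0.2915, 0.1774]
orientation: [-0.012, 0.281, 0.959, -0.024]
force: [0.6, -0.3, -0.3]
grip_width: 0.258
grasp_force: 0.0
```

>>> move_arm --translation '[[0.086,-0.333,0],[0.086,-0.333,0],[0.086,-0.333,0],[0.086,-0.333,0],[0,0,0],[0,0,0]]' --delta_rot '[[0,0,-0.0264],[0,0,-0.0264],[0,0,-0.0264],[0,0,-0.0264],[0,0,-0.0264],[0,0,0]]' --jaw 0.8

```text
time_s: 13.22
position: [0.5081, -0.4237, 0.177]
orientation: [-0.02, 0.641, 0.767, -0.017]
force: [0.4, -0.6, -0.5]
grip_width: 0.8
grasp_force: 0.0
```

```bash
python3 - <<'E'
from h import *
from scipy.spatial.transform import Rotation as Ro
s=ctrl.state(); R=Ro.from_quat(s['orientation'],scalar_first=True).as_matrix()
print(s['position'],s['q'].round(3),R[:,1:].round(3))
c,W=cap('wrist','w5')
m=(abs(W[...,0]-.509)<.04)&(abs(W[...,1]+.43)<.04)&(W[...,2]>.010)&(W[...,2]<.03)
p=W[m]; print(len(p),p.mean(0),cv2.minEnclosingCircle((p[:,:2]*1000).astype(np.float32)),cv2.minAreaRect((p[:,:2]*1000).astype(np.float32)))
E
```

```text
[ 0.5080927  -0.42374693  0.17702729] [-0.802  0.551  0.27   1.327 -0.038  0.593] [[ 0.983 -0.053]
 [ 0.176 -0.   ]
 [-0.052 -0.999]]
1436 [ 0.50861417 -0.4275193   0.01742002] ((508.56195068359375, -428.715087890625), 23.894968032836914) ((508.6996154785156, -428.239990234375), (46.094688415527344, 46.56747817993164), 10.458292961120605)
```

>>> move_arm --translation '[[0.01,-0.05,-0.3],[0,0,-0.4],[0,0,-0.4],[0,0,-0.35],[0,0,-0.2],[0,0,-0.09],[0,0,0],[0,0,0]]' --delta_rot '[[0,-0.0084,0],[0,0,0],[0,0,0],[0,0,0],[0,0,0],[0,0,0],[0,0,0],[0,0,0]]'

```text
time_s: 14.28
position: [0.5101, -0.4284, 0.0046]
orientation: [0.001, 0.641, 0.767, -0.0]
force: [-0.8, 0.0, 0.1]
grip_width: 0.803
grasp_force: 0.0
```

>>> move_arm --translation '[[0,0,0],[0,0,0],[0,0,0],[0,0,0],[0,0,0]]' --delta_rot '[[0,0,0],[0,0,0],[0,0,0],[0,0,0],[0,0,0]]' --jaw 0.5

```text
time_s: 14.9
position: [0.5101, -0.4284, 0.005]
orientation: [0.001, 0.642, 0.767, -0.0]
force: [-3.2, 3.0, 11.8]
grip_width: 0.535
grasp_force: 59.5
```

>>> move_arm --translation '[[0,0,0.1],[0,0,0.4],[0,0,0.55],[0.1,0.4,0.5],[0.11,0.5,0.4],[0.11,0.54,0],[0.11,0.54,0],[0.11,0.54,0],[0.11,0.54,0],[0.11,0.54,0],[0.11,0.54,0],[0.11,0.53,0]]' --delta_rot '[[0,0,0],[0,0,0],[0,0,0],[0,0,0],[0,0,0],[0,0,0],[0,0,0],[0,0,0],[0,0,0],[0,0,0],[0,0,0],[0,0,0]]'

```text
time_s: 16.4
position: [0.6071, 0.0375, 0.196]
orientation: [0.0, 0.642, 0.767, 0.0]
force: [0.4, -0.7, -0.9]
grip_width: 0.533
grasp_force: 61.5
```

>>> move_arm --translation '[[0,0,-0.25],[0,0,-0.25],[0,0,0],[0,0,0]]' --delta_rot '[[0,0,0],[0,0,0],[0,0,0],[0,0,0]]'

```text
time_s: 16.9
position: [0.6073, 0.0355, 0.1465]
orientation: [0.001, 0.642, 0.767, 0.0]
force: [1.0, -0.8, -0.5]
grip_width: 0.536
grasp_force: 61.5
```

```bash
cat > spin.py <<'E'
from h import *
from scipy.spatial.transform import Rotation as Ro
import sys
s=ctrl.state(); R=Ro.from_quat(s['orientation'],scalar_first=True).as_matrix(); T=s['position']
print(T,R[:,1:].round(3),s['grasp_force'])
c,W=cap('wrist',sys.argv[1])
def rep(n,m):
    p=W[m]
    if len(p)>5: print(n,len(p),p.mean(0).round(4),cv2.minAreaRect((p[:,:2]*1000).astype(np.float32)))
near=(abs(W[...,0]-.609)<.07)&(abs(W[...,1]-.039)<.07)
z=W[...,2]
rep('plates',near&(z>.06)&(z<.07)); rep('base',near&(z>.012)&(z<.027)); 
rep('shaft',(np.hypot(W[...,0]-.609,W[...,1]-.039)<.02)&(z>.045)&(z<.085)); rep('shafttop',(np.hypot(W[...,0]-.609,W[...,1]-.039)<.02)&(z>.072)&(z<.085))
L=(W-T)@R; m=(abs(L[...,0])<.035)&(abs(L[...,1])<.035)&(L[...,2]<.004)&(L[...,2]>-.022)
p=L[m]; print('held',len(p),p.mean(0) if len(p) else 0, [np.percentile(p[:,i],[1,99]).round(4) for i in range(3)] if len(p) else 0)
E
python3 spin.py w6
```

```text
[0.60731386 0.03546935 0.14652023] [[ 0.984  0.001]
 [ 0.176 -0.   ]
 [ 0.001 -1.   ]] 61.546756345778704
plates 1096 [0.604  0.0725 0.0647] ((610.54638671875, 41.15801239013672), (59.316497802734375, 91.589599609375), 10.476680755615234)
base 7302 [0.6099 0.0477 0.0198] ((610.2824096679688, 41.071441650390625), (90.22256469726562, 99.70189666748047), 10.401994705200195)
shaft 452 [0.6097 0.0439 0.068 ] ((610.1941528320312, 41.45454406738281), (15.107620239257812, 14.929788589477539), 49.410465240478516)
shafttop 192 [0.6101 0.0417 0.075 ] ((610.40087890625, 41.392608642578125), (11.31348991394043, 11.486964225769043), 0.69009929895401)
held 8203 [ 3.26597238e-03  9.10309034e-05 -1.14530440e-02] [array([-0.0214,  0.0233]), array([-0.032 ,  0.0321]), array([-0.021 ,  0.0023])]
```

View pics/w6.png

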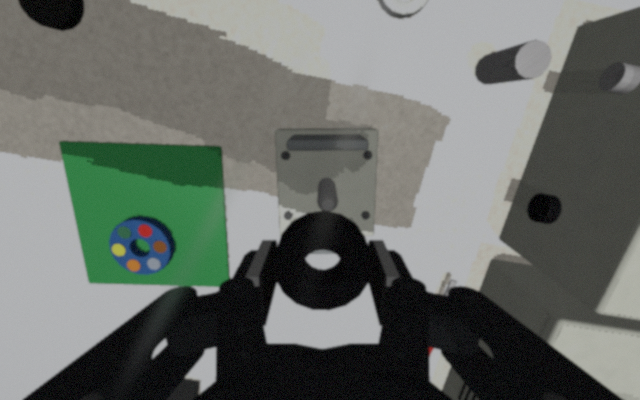

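The picture shows the held spacer (bore at (322,260)), the spindle at (327,195) beyond it, and the wheel flat on the pad at (141,246). I'll measure the ring in the same camera frame as the spindle.

```bash
cat > ring.py <<'E'
from h import *
from scipy.spatial.transform import Rotation as Ro
from scipy.optimize import least_squares
import sys
s=ctrl.state(); R=Ro.from_quat(s['orientation'],scalar_first=True).as_matrix(); T=s['position']
c,W=cap('wrist'); L=(W-T)@R
m=(abs(L[...,0])<.035)&(abs(L[...,1])<.018)&(L[...,2]<.006)&(L[...,2]>-.03)
zz=L[m][:,2]; h,e=np.histogram(zz,bins=np.arange(-.03,.008,.001)); print(dict(zip((e[:-1]*1000).round(),h)))
zt=e[h.argmax()]+.0005
m&=abs(L[...,2]-zt)<.0025
mm=m.astype(np.uint8)
# fill, then hole centroid
cs,hi=cv2.findContours(mm,cv2.RETR_CCOMP,cv2.CHAIN_APPROX_NONE)
i=max((k for k in range(len(cs)) if hi[0][k][3]>=0),key=lambda k:cv2.contourArea(cs[k]))
q=cs[i][:,0]; pts=L[q[:,1],q[:,0]][:,:2]
f=least_squares(lambda v:np.hypot(*(pts-v[:2]).T)-v[2],[0,0,.009],loss='soft_l1',f_scale=.0005)
print('top Lz',zt,'hole in tool',f.x.round(4),'world',(T+R@[f.x[0],f.x[1],zt]).round(4))
E
python3 ring.py
```

```text
{np.float64(-30.0): np.int64(0), np.float64(-29.0): np.int64(0), np.float64(-28.0): np.int64(0), np.float64(-27.0): np.int64(0), np.float64(-26.0): np.int64(0), np.float64(-25.0): np.int64(0), np.float64(-24.0): np.int64(0), np.float64(-23.0): np.int64(0), np.float64(-22.0): np.int64(0), np.float64(-21.0): np.int64(0), np.float64(-20.0): np.int64(0), np.float64(-19.0): np.int64(0), np.float64(-18.0): np.int64(0), np.float64(-17.0): np.int64(0), np.float64(-16.0): np.int64(0), np.float64(-15.0): np.int64(30), np.float64(-14.0): np.int64(1107), np.float64(-13.0): np.int64(2852), np.float64(-12.0): np.int64(876), np.float64(-11.0): np.int64(168), np.float64(-10.0): np.int64(105), np.float64(-9.0): np.int64(92), np.float64(-8.0): np.int64(100), np.float64(-7.0): np.int64(93), np.float64(-6.0): np.int64(101), np.float64(-5.0): np.int64(82), np.float64(-4.0): np.int64(85), np.float64(-3.0): np.int64(91), np.float64(-2.0): np.int64(86), np.float64(-1.0): np.int64(88), np.float64(0.0): np.int64(84), np.float64(1.0): np.int64(93), np.float64(2.0): np.int64(57), np.float64(3.0): np.int64(39), np.float64(4.0): np.int64(9), np.float64(5.0): np.int64(1), np.float64(6.0): np.int64(0)}
top Lz -0.012499999999999983 hole in tool [0.0002 0.     0.0096] world [0.6075 0.0356 0.1592]
```

>>> move_arm --translation '[[0.027,0.053,0],[0,0,-0.3],[0,0,-0.2],[0,0,-0.15],[0,0,-0.1],[0,0,0]]' --delta_rot '[[0,0,0],[0,0,0],[0,0,0],[0,0,0],[0,0,0],[0,0,0]]'

```text
time_s: 17.75
position: [0.6095, 0.041, 0.07]
orientation: [-0.0, 0.642, 0.767, -0.0]
force: [-0.4, -0.1, 0.3]
grip_width: 0.533
grasp_force: 61.6
```

>>> move_arm --translation '[[0,0,-0.1],[0,0,-0.1],[0,0,0],[0,0,0]]' --delta_rot '[[0,0,0],[0,0,0],[0,0,0],[0,0,0]]'

```text
time_s: 18.25
position: [0.6097, 0.0409, 0.0504]
orientation: [0.0, 0.642, 0.767, -0.0]
force: [-0.0, 0.2, -0.5]
grip_width: 0.536
grasp_force: 61.6
```

>>> move_arm --translation '[[0,0,-0.1],[0,0,-0.08],[0,0,-0.04],[0,0,-0.02],[0,0,-0.02],[0,0,0],[0,0,0]]' --delta_rot '[[0,0,0],[0,0,0],[0,0,0],[0,0,0],[0,0,0],[0,0,0],[0,0,0]]'

```text
time_s: 19.12
position: [0.6097, 0.0409, 0.0251]
orientation: [0.0, 0.642, 0.767, 0.0]
force: [-3.6, 0.8, 9.9]
grip_width: 0.533
grasp_force: 62.5
```

Seated: contact at exactly the expected height. I'll release, lift and measure the wheel.

>>> move_arm --translation '[[0,0,0],[0,0,0],[0,0,0],[0,0,0.15],[0,0,0.4],[0,0,0.5],[-0.1,-0.05,0.2],[-0.3,-0.15,0],[-0.3,-0.15,0],[-0.3,-0.15,0],[0,0,0],[0,0,0]]' --delta_rot '[[0,0,0],[0,0,0],[0,0,0],[0,0,0],[0,0,0],[0,0,0],[0,0,0],[0,0,0],[0,0,0],[0,0,0],[0,0,0],[0,0,0]]' --jaw 0.75

```text
time_s: 20.62
position: [0.51, -0.0091, 0.1496]
orientation: [0.0, 0.642, 0.767, 0.0]
force: [0.7, 1.6, 1.0]
grip_width: 0.746
grasp_force: 0.0
```

```bash
python3 - <<'E'
from h import *
from scipy.spatial.transform import Rotation as Ro
s=ctrl.state(); R=Ro.from_quat(s['orientation'],scalar_first=True).as_matrix(); T=s['position']
print(T,s['grip_width'])
c,W=cap('wrist','w7'); L=(W-T)@R
for sg in (1,-1):
    f=(abs(L[...,0])<.012)&(sg*L[...,1]>.025)&(sg*L[...,1]<.065)&(abs(L[...,2])<.03)
    p=L[f]; print('finger',sg,len(p),[np.percentile(p[:,i],[1,50,99]).round(4) for i in range(3)])
bluewheel('wrist','w8')
im=c['frame'].astype(int)
m=(np.hypot(W[...,0]-.4425,W[...,1]+.0555)<.045)&(W[...,2]>.0105)&(W[...,2]<.022)
p=W[m]; print(len(p),p.mean(0),cv2.minEnclosingCircle((p[:,:2]*1000).astype(np.float32)),cv2.minAreaRect((p[:,:2]*1000).astype(np.float32)))
# spacer seat
m=(np.hypot(W[...,0]-.610,W[...,1]-.041)<.03)&(W[...,2]>.03)&(W[...,2]<.045)
p=W[m]; print('spacer',len(p),p.mean(0),cv2.minEnclosingCircle((p[:,:2]*1000).astype(np.float32)) if len(p) else '')
E
```

```text
[ 0.50995391 -0.00907866  0.14962953] 0.7455208286718418
finger 1 1015 [array([-0.0098,  0.0075,  0.0119]), array([0.0318, 0.0322, 0.0454]), array([-0.0298, -0.0205, -0.0066])]
finger -1 1028 [array([-0.0099,  0.0075,  0.012 ]), array([-0.0453, -0.0322, -0.0317]), array([-0.0298, -0.0205, -0.0065])]
wrist 1518 [ 0.4429 -0.0503  0.0155] ((440.1131286621094, -56.7193717956543), 32.89678955078125) ((442.1001892089844, -52.607730865478516), (58.1456184387207, 57.001495361328125), 14.029687881469727) [0.0119 0.0157 0.0171]
slope [-0.005 -0.003  0.018]
2507 [ 0.4417226  -0.05142474  0.01568575] ((441.4718933105469, -53.80635452270508), 30.144712448120117) ((441.5019836425781, -52.713077545166016), (59.07221603393555, 57.37800598144531), 12.057571411132812)
spacer 2005 [0.60499354 0.04209426 0.03730921] ((609.3181762695312, 40.735191345214844), 23.940364837646484)
```

>>> move_arm --translation '[[-0.34,-0.22,0],[-0.34,-0.223,0],[0,0,-0.4],[0,0,-0.4],[0,0,-0.4],[0,0,-0.2],[0,0,-0.09],[0,0,0],[0,0,0]]' --delta_rot '[[0,0,0],[0,0,0],[0,0,0],[0,0,0],[0,0,0],[0,0,0],[0,0,0],[0,0,0],[0,0,0]]' --jaw 0.95

```text
time_s: 21.85
position: [0.4423, -0.0535, 0.001]
orientation: [0.001, 0.642, 0.767, 0.0]
force: [-0.3, -0.2, -0.7]
grip_width: 0.947
grasp_force: 0.0
```

>>> move_arm --translation '[[0,0,0],[0,0,0],[0,0,0]]' --delta_rot '[[0,0,0],[0,0,0],[0,0,0]]' --jaw 0.72

```text
time_s: 22.22
position: [0.4417, -0.0534, 0.0005]
orientation: [0.0, 0.642, 0.767, -0.0]
force: [0.5, 0.0, -0.5]
grip_width: 0.722
grasp_force: 0.0
```

>>> move_arm --translation '[[0,0,0],[0,0,0],[0,0,0]]' --delta_rot '[[0,0,0],[0,0,0],[0,0,0]]' --jaw 0.69

```text
time_s: 22.6
position: [0.4417, -0.0534, 0.0005]
orientation: [0.0, 0.642, 0.767, -0.0]
force: [-2.3, 0.7, 6.0]
grip_width: 0.694
grasp_force: 6.7
```

>>> move_arm --translation '[[0,0,0],[0,0,0],[0,0,0]]' --delta_rot '[[0,0,0],[0,0,0],[0,0,0]]' --jaw 0.678

```text
time_s: 22.98
position: [0.4417, -0.0534, 0.0007]
orientation: [0.0, 0.642, 0.767, -0.0]
force: [-2.5, 0.9, 11.7]
grip_width: 0.681
grasp_force: 22.0
```

>>> move_arm --translation '[[0,0,0.05],[0,0,0.15],[0,0,0.4],[0,0,0.5],[0.2,0.1,0.36],[0.3,0.16,0],[0.3,0.16,0],[0.3,0.16,0],[0.3,0.16,0],[0.256,0.149,0],[0,0,0],[0,0,0]]' --delta_rot '[[0,0,0],[0,0,0],[0,0,0],[0,0,0],[0,0,0],[0,0,0],[0,0,0],[0,0,0],[0,0,0],[0,0,0],[0,0,0],[0,0,0]]'

```text
time_s: 24.48
position: [0.6067, 0.0354, 0.1462]
orientation: [-0.0, 0.642, 0.767, -0.0]
force: [0.1, -0.5, -1.3]
grip_width: 0.686
grasp_force: 21.9
```

```bash
python3 spin.py w9; python3 ring.py | tail -1
```

```text
[0.6066581  0.03542294 0.14615794] [[ 0.984 -0.001]
 [ 0.176 -0.   ]
 [-0.001 -1.   ]] 21.896515293046832
plates 1050 [0.603  0.0779 0.0646] ((610.2681274414062, 41.192108154296875), (59.3190803527832, 91.3126220703125), 10.45997142791748)
base 5010 [0.6092 0.0545 0.0198] ((610.0714721679688, 42.82807922363281), (90.22411346435547, 96.07061004638672), 10.406688690185547)
shaft 380 [0.6095 0.045  0.0671] ((610.2627563476562, 43.76167297363281), (15.464251518249512, 10.664849281311035), 4.755834579467773)
shafttop 142 [0.6099 0.0432 0.0747] ((610.199462890625, 43.342689514160156), (11.811223983764648, 8.087342262268066), 2.546837568283081)
held 11737 [ 2.45329251e-03  5.67344409e-05 -1.45497753e-02] [array([-0.0275,  0.0285]), array([-0.0309,  0.0309]), array([-0.0205, -0.0058])]
top Lz -0.015499999999999986 hole in tool [-0.0005  0.0001  0.0097] world [0.6067 0.0348 0.1618]
```

>>> move_arm --translation '[[0.03,0.06,0],[0,0,-0.3],[0,0,-0.2],[0,0,-0.15],[0,0,-0.1],[0,0,-0.03],[0,0,0]]' --delta_rot '[[0,0,0],[0,0,0],[0,0,0],[0,0,0],[0,0,0],[0,0,0],[0,0,0]]'

```text
time_s: 25.45
position: [0.6104, 0.0415, 0.0686]
orientation: [0.0, 0.642, 0.767, 0.0]
force: [-0.7, -0.5, -0.9]
grip_width: 0.679
grasp_force: 21.9
```

>>> move_arm --translation '[[0,0,-0.1],[0,0,-0.1],[0,0,-0.06],[0,0,0],[0,0,0]]' --delta_rot '[[0,0,0],[0,0,0],[0,0,0],[0,0,0],[0,0,0]]'

```text
time_s: 26.08
position: [0.6103, 0.0415, 0.0424]
orientation: [0.0, 0.642, 0.767, -0.0]
force: [-0.5, -0.0, -0.7]
grip_width: 0.68
grasp_force: 21.9
```

>>> move_arm --translation '[[0,0,-0.04],[0,0,-0.02],[0,0,-0.01],[0,0,-0.01],[0,0,0],[0,0,0]]' --delta_rot '[[0,0,0],[0,0,0],[0,0,0],[0,0,0],[0,0,0],[0,0,0]]'

```text
time_s: 26.82
position: [0.6102, 0.0415, 0.0347]
orientation: [0.0, 0.642, 0.767, -0.0]
force: [-3.4, -0.0, 7.9]
grip_width: 0.682
grasp_force: 22.5
```

>>> move_arm --translation '[[0,0,0],[0,0,0],[0,0,0.05],[0,0,0.35],[0,0,0.5],[-0.1,0.3,0.4],[-0.17,0.57,0],[-0.17,0.57,0],[-0.17,0.57,0],[-0.17,0.57,0],[-0.17,0.57,0],[-0.17,0.57,0]]' --delta_rot '[[0,0,0],[0,0,0],[0,0,0],[0,0,0],[0,0,0],[0,0,0],[0,0,0],[0,0,0],[0,0,0],[0,0,0],[0,0,0],[0,0,0]]' --jaw 0.85

```text
time_s: 28.32
position: [0.4974, 0.4154, 0.1647]
orientation: [0.0, 0.642, 0.767, 0.0]
force: [1.0, -0.3, -0.0]
grip_width: 0.848
grasp_force: 0.0
```

>>> move_arm --translation '[[0,0.25,0],[0,0,0],[0,0,0]]' --delta_rot '[[0,0,0],[0,0,0],[0,0,0]]' --jaw 0.65

```text
time_s: 28.7
position: [0.4983, 0.4379, 0.1644]
orientation: [0.0, 0.642, 0.767, -0.0]
force: [-0.3, -0.8, -0.6]
grip_width: 0.648
grasp_force: 0.0
```

```bash
python3 - <<'E'
from h import *
s=ctrl.state(); print(s['position'],s['orientation'].round(3),s['time_s'])
c,W=cap('wrist','w10')
m=(np.hypot(W[...,0]-.494,W[...,1]-.443)<.032)&(W[...,2]>.009)&(W[...,2]<.03)
p=W[m]; im=c['frame'][m]; print(len(p),p.mean(0),im.mean(0),cv2.minEnclosingCircle((p[:,:2]*1000).astype(np.float32)),cv2.minAreaRect((p[:,:2]*1000).astype(np.float32)))
c,W=cap('top')
m=(np.hypot(W[...,0]-.609,W[...,1]-.039)<.036)&(W[...,2]>.040)&(W[...,2]<.06)
p=W[m]; print('wheel on stack',len(p),np.median(p,0)+[0,0,.0016],cv2.minEnclosingCircle((p[:,:2]*1000).astype(np.float32)))
E
```

```text
[0.49828486 0.43793124 0.16435652] [ 0.     0.642  0.767 -0.   ] 28.7
1012 [0.49363753 0.44506433 0.01542856] [82.63636364 68.17490119 41.62450593] ((493.74749755859375, 444.2596740722656), 20.017784118652344) ((493.86669921875, 444.4992980957031), (38.7272834777832, 39.05303955078125), 87.4781265258789)
wheel on stack 278 [0.6070299  0.03910255 0.05157596] ((609.6189575195312, 38.51788330078125), 29.785043716430664)
```

>>> move_arm --translation '[[-0.045,0.063,-0.2],[0,0,-0.45],[0,0,-0.45],[0,0,-0.3],[0,0,-0.15],[0,0,-0.07],[0,0,0],[0,0,0]]' --delta_rot '[[0,0,0],[0,0,0],[0,0,0],[0,0,0],[0,0,0],[0,0,0],[0,0,0],[0,0,0]]'

```text
time_s: 29.8
position: [0.4943, 0.4452, 0.0033]
orientation: [0.0, 0.642, 0.767, 0.001]
force: [-0.3, -0.2, 0.1]
grip_width: 0.648
grasp_force: 0.0
```

>>> move_arm --translation '[[0,0,0],[0,0,0],[0,0,0],[0,0,0]]' --delta_rot '[[0,0,0],[0,0,0],[0,0,0],[0,0,0]]' --jaw 0.42

```text
time_s: 30.3
position: [0.4941, 0.4451, 0.0035]
orientation: [0.0, 0.642, 0.767, 0.001]
force: [-1.4, -1.7, 9.9]
grip_width: 0.438
grasp_force: 59.6
```

>>> move_arm --translation '[[0,0,0.1],[0,0,0.5],[0,0,0.5],[0.1,-0.3,0.5],[0.13,-0.47,0],[0.13,-0.47,0],[0.13,-0.47,0],[0.13,-0.47,0],[0.13,-0.48,0],[0.13,-0.48,0],[0.13,-0.48,0],[0.12,-0.476,0]]' --delta_rot '[[0,0,0],[0,0,0],[0,0,0],[0,0,0],[0,0,0],[0,0,0],[0,0,0],[0,0,0],[0,0,0],[0,0,0],[0,0,0],[0,0,0]]'

```text
time_s: 31.8
position: [0.607, 0.0336, 0.163]
orientation: [0.0, 0.642, 0.767, 0.0]
force: [-0.5, 0.7, -1.1]
grip_width: 0.433
grasp_force: 60.3
```

>>> move_arm --translation '[[0,0,-0.15],[0,0,0],[0,0,0]]' --delta_rot '[[0,0,0],[0,0,0],[0,0,0]]'

```text
time_s: 32.17
position: [0.6065, 0.0363, 0.1477]
orientation: [0.0, 0.641, 0.767, -0.0]
force: [0.6, -0.2, -0.3]
grip_width: 0.433
grasp_force: 60.3
```

```bash
python3 spin.py w11; python3 ring.py | tail -1; python3 -c "
import cv2;cv2.imwrite('pics/w11c.png',cv2.imread('pics/w11.png'))"
```

```text
[0.60646584 0.0362896  0.14769261] [[ 0.984 -0.   ]
 [ 0.177 -0.   ]
 [-0.    -1.   ]] 60.310578010976315
plates 1098 [0.6036 0.074  0.0646] ((610.36328125, 41.40171813964844), (59.75065612792969, 91.02202606201172), 10.51378345489502)
base 4607 [0.6083 0.0494 0.0199] ((610.3075561523438, 41.22389221191406), (90.18122863769531, 99.34890747070312), 10.577215194702148)
shaft 1736 [0.6086 0.0406 0.0546] ((609.0364379882812, 38.83888244628906), (39.39020538330078, 39.16215515136719), 10.66977310180664)
shafttop 192 [0.6102 0.0417 0.075 ] ((610.5167846679688, 41.37546157836914), (11.949116706848145, 11.311236381530762), 67.64410400390625)
held 5906 [ 2.70937597e-03  4.91481943e-05 -1.10743992e-02] [array([-0.0184,  0.0187]), array([-0.0299,  0.0301]), array([-0.0212,  0.0015])]
top Lz -0.012499999999999983 hole in tool [-0.0005  0.0001  0.0097] world [0.6068 0.0358 0.1603]
```

View pics/w11.png

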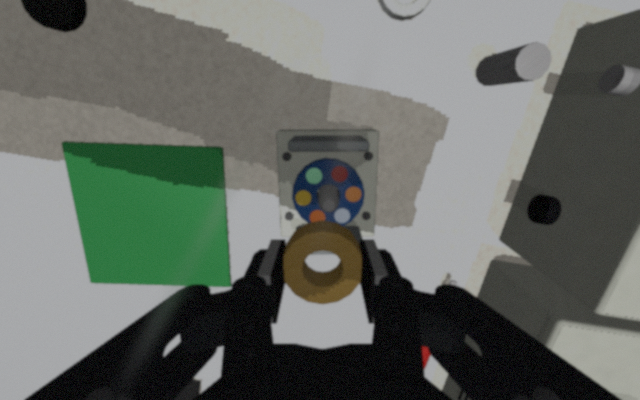

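The brass collar is held at (322,262). The wheel sits flat on the spindle at (328,195), square between the plates. I'll lower the collar.

>>> move_arm --translation '[[0.036,0.052,0],[0,0,-0.3],[0,0,-0.2],[0,0,-0.15],[0,0,-0.08],[0,0,0]]' --delta_rot '[[0,0,0],[0,0,0],[0,0,0],[0,0,0],[0,0,0],[0,0,0]]'

```text
time_s: 33.02
position: [0.6103, 0.0405, 0.0742]
orientation: [-0.0, 0.642, 0.767, -0.0]
force: [-0.5, -0.0, -1.2]
grip_width: 0.431
grasp_force: 60.3
```

>>> move_arm --translation '[[0,0,-0.08],[0,0,-0.06],[0,0,-0.03],[0,0,0],[0,0,0]]' --delta_rot '[[0,0,0],[0,0,0],[0,0,0],[0,0,0],[0,0,0]]'

```text
time_s: 33.65
position: [0.6104, 0.0404, 0.0574]
orientation: [0.0, 0.642, 0.767, -0.0]
force: [-0.5, -0.0, -0.6]
grip_width: 0.432
grasp_force: 60.3
```

>>> move_arm --translation '[[0,0.005,-0.02],[0,0,-0.01],[0,0,-0.01],[0,0,0],[0,0,0]]' --delta_rot '[[0,0,0],[0,0,0],[0,0,0],[0,0,0],[0,0,0]]'

```text
time_s: 34.28
position: [0.6103, 0.0409, 0.0536]
orientation: [0.0, 0.642, 0.767, -0.0]
force: [-1.8, 0.9, 4.7]
grip_width: 0.438
grasp_force: 60.9
```

>>> move_arm --translation '[[0,0,0],[0,0,0],[0,0,0],[0,0,0.1],[0,0,0.3],[0,0,0.5],[-0.1,-0.2,0.3],[-0.3,-0.3,0],[-0.3,-0.3,0],[-0.3,-0.3,0],[0,0,0],[0,0,0]]' --delta_rot '[[0,0,0],[0,0,0],[0,0,0],[0,0,0],[0,0,0],[0,0,0],[0,0,0],[0,0,0],[0,0,0],[0,0,0],[0,0,0],[0,0,0]]' --jaw 0.65

```text
time_s: 35.78
position: [0.5108, -0.069, 0.1739]
orientation: [0.0, 0.642, 0.767, 0.0]
force: [0.5, 0.1, -1.0]
grip_width: 0.654
grasp_force: 0.0
```

```bash
python3 - <<'E'
from h import *
c,W=cap('scene','s12'); a=cv2.imread('pics/s12.png')[190:320,220:440]
cv2.imwrite('pics/s12c.png',cv2.resize(a,None,fx=3.5,fy=3.5,interpolation=2))
c,W=cap('wrist')
d=np.hypot(W[...,0]-.610,W[...,1]-.041)
for n,k in (('collar',(d>.0105)&(d<.0185)),('wheel',(d>.022)&(d<.028))):
    z=W[...,2][k&(W[...,2]>.04)]; print(n,len(z),np.percentile(z,[10,50,90]).round(4))
E
```

```text
collar 1356 [0.0644 0.0656 0.0665]
wheel 1153 [0.0488 0.0498 0.0507]
```

View pics/s12c.png

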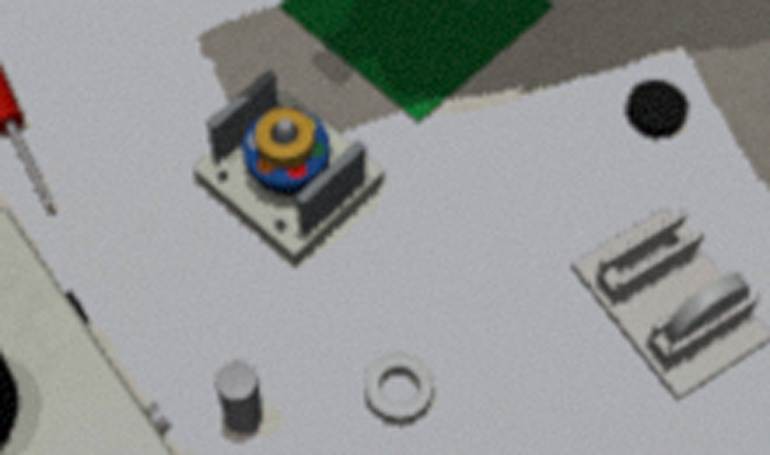

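The stack at (287,145) in the crop is complete. The collar top is at 65.6 mm (expected 66) and the wheel top at 49.8 mm (expected 50). The parts in view that weren't part of the job are where they were.

```bash
python3 -c "
from bench import ctrl
print(ctrl.hand_in())"
```

```text
the job is handed in; nothing more can be done
None
```

The job is done and handed in at about 36 s of the 72 s allowed: the wheel was laid flat on the pad and let go, then spacer, wheel and collar were each seated on the spindle in that order; the grader's verdict was not shown.

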